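# Tuck the parking pass under the holder's arm

## Robot

A 6-joint arm with a two-finger parallel gripper is mounted at the origin on the work surface. World frame = base frame: x ahead of the robot, y to its left, z up, the work surface at z = 0. Lengths are in m, angles in rad, forces in N, time in s.
With the tool pointing down it reaches from about 0.3 to 0.775 m from the base axis. Payload 14.6 kg.
Tool frame: the origin (TCP) lies at the very end of the fingers, on their centre line; the grasp point (between the pads) lies 19 mm behind it (ctrl.hold_point_z is the distance from the TCP to the grasp point, in m); x points along the fingers, y is the direction in which the jaws open and shut, and the axes are right-handed (so a half turn about x gives the same grasp; the last joint's range is limited). The gripper opens to 94 mm and grips with 3 to 60 N. Pads are 16 mm wide; open, the fingers measure 119 mm over their backs; the gripper's body (75 mm by 177 mm) begins 78 mm behind the grasp point.
Start: joints at [1.051, 0.3, 1.521, -0, 1.321, -0.067], TCP at [0.241, 0.495, 0.205] pointing down, gripper open.
Joint ranges: [-3.03, 3.03], [-0.79, 2.21], [0.23, 2.52], [-1.04, 4.18], [0, 3.07], [-2.55, 2.55]. Speed limits (rad/s): [2.22, 2.22, 2.57, 3.14, 3.14, 3.14].

## Interface

Orientations are given as [roll, pitch, yaw] about the fixed x, y, z axes, in that order (R = Rz(yaw) Ry(pitch) Rx(roll)).
In Python, from station import get_obs, camera, ticket, ctrl gives the robot as it stands.
- The arm moves only by the tool step_arm, never from a script. Its argument "motion" is a list that holds one entry, the list of rows, each a list of 6 numbers: the shift along the tool's x, y, z in m, then the turn, a rotation vector about the tool's x, y, z in degrees. A call has 1 to 12 rows; each row shifts and turns the commanded pose from where the row before left it, along the tool's axes as they then stand; what a row does not reach is not made up. A row lasts 1/8 s, in which the tool goes at most 62.5 mm and 10.7 degrees, less where a joint would pass 70% of its speed; a pose out of reach is approached as far as the arm can. A call is refused whole if a number of a shift passes 0.0625 or a number of a turn 10.7, either way. A call with a gripper value outside its range is refused whole. "fingers" is the finger opening in m, from 0 to 0.094, set as the call begins (left out, the last holds). The fingers move at their own pace and stop on an object; "squeeze" is the grip in N (left out, the last holds). Time passes only in rows, so rows that do not move let the fingers close. It gives the time, the measured TCP pose, the force and the opening at its end, in the units of the state.
- get_obs(): the state, without advancing time (a new reading comes with each control period).
- camera(name): name is "side" or "top"; returns a dict with "pixels" (384x512x3 uint8, red, green, blue), "fx", "fy", "cx", "cy" (pixels), "extrinsics" (4x4, takes a point from world to camera coordinates). Camera axes: x right, y up, looking along -z (the intrinsics and any distortion apply to the point x, -y, -z); pixel columns grow to the right and rows downward; lengths in m; the calibration is good to about 2 mm. A picture is of the moment at which its call begins. There is no depth.
- ticket.hand_in(): hands the job in, once; it reports no verdict.
The state is a dict: "time_s": time; "qpos": joint angles; "joint_vel": joint speeds; "tau": joint torques, N m; "ee_pos": TCP position; "eef_rot": TCP orientation; "force": force on the tool from outside, world axes, zero at the start; "moment": the same for the moment, N m; "grip_width": finger opening in m.
Only numpy, scipy, OpenCV 4.12 (cv2) and the standard library are available. Lean on these libraries where they do the work, as an engineer would, in place of code of your own. Each camera call takes 0.05 s, during which the arm holds its last target.

## Task

Pick up the flat white parking pass lying on the console and tuck it into the pass holder: slide it in from the open end, beneath the upturned lip of the hinged weighted arm, so that it lies flat on top of the pile of passes, square with them and with its ends about level with theirs, held down by the arm. Then let go of it.

Things in the scene. Friction and masses are not known exactly. Their poses are not given: they have to be found in the camera images.
- pass_center (a point): Centre (half-way up) of the loose parking pass, a flat rigid white plastic plate 120 x 50 x 8 mm, 45 g, grey panel and dark slot on top, lying flat on the console. x along its length, y its width, z up. Either end may go in first. Not wanted: a blue gate remote (62 x 36 x 14), a wooden wedge (100 x 36 x 26), a torch, a bowl of keys; none lies within 25 mm of it.
- holder: Fixed pass holder. Origin on the console under the centre of its pile of three fixed passes (118 x 46 mm, top 34 mm above the console). z up, x from open end to hinge: the way a pass slides in. Base 70 wide, 10 high, x -65 to 105. No side walls. Back stop's face at x = 68, top 44 high; hinge cheeks behind, 42 high. Pass home: centre over the origin, 38 above the console.
- holddown (a joint): Angle (rad) of the holder's weighted polished steel arm (150 g, 24 mm wide, weight 30): 0 resting on the bare pile, grows as it swings up (to 0.7), about 0.12 with one pass beneath; falls back by itself, about 1 N at its foot. Hinge along the holder's y at x = 85, 30 mm above the console. It bridges the back stop (weight's top 73 high) and presses on the pile with its bend, the foot, at x = 16.
- lip (a point): Tip of the upturned lip at the arm's free end, 24 mm wide; at rest at x = -28 of the holder, y = 0, 28 mm above the pile (62 above the console); from the tip the lip slopes down to the foot at x = 16. A pass pushed in level just above the pile (front edge starting short of x = -35) meets the slope and lifts the arm by itself, with 1 to 3 N.
There are look-alikes about, which are no part of the job. What is meant by the part that bears pass_center is not yellow, and is the larger of those in its own colour.

How it is judged:
At the end, for the whole second after the job is handed in: Pass under the arm and flat on the pile: centre no more than 22 mm short of or 15 mm beyond the pile's centre, 15 mm sideways, height 38 +- 4 mm, length within 0.21 rad of the holder's (either way round), flat within 0.1 rad; arm down on it (0.06 to 0.17 rad) (x of pass_center in the frame of holder between -0.022 and 0.015 m and y of pass_center in the frame of holder between -0.015 and 0.015 m and z of pass_center in the frame of holder between 0.034 and 0.042 m and angle between the x axis of pass_center and the x axis of holder, either way round below 0.21 rad and angle between the z axis of pass_center and the z axis of holder, either way round below 0.1 rad and value of joint holddown between 0.06 and 0.17 rad); the robot touches nothing.
It also fails if it takes over 45 s, if anything falls off the work surface, if the arm or the gripper's body presses on something with over 40 N, if the wrist force passes 120 N, or if a joint passes its speed limit or range.

## Working session

There is one attempt and no reset: what is moved stays moved. The work goes in short steps, Python scripts to look and compute and a tool call to move; the robot and the scene stay as the last step left them, time stands still between calls to the robot, and variables do not carry over. Pictures are saved under pics/ and viewed, and the job is handed in when it is done.

Besides the shell and the picture viewer there is one more tool, called after "Request:" in YAML: its name, and indented under it one key for each argument. step_arm: Moves the arm, as the interface text tells. Its arguments: {"type":"object","properties":{"motion":{"type":"array","items":{"type":"array","items":{"type":"array","items":{"type":"number"}}}},"fingers":{"type":"number"},"squeeze":{"type":"number"}},"required":["motion"]}

```bash
mkdir -p pics; ls; python3 - <<'E'
from station import get_obs,camera,ctrl
import cv2,json
o=get_obs();print(o['time_s'],o['ee_pos'],o['eef_rot'],o['grip_width'],ctrl.hold_point_z)
for n in('side','top'):
    c=camera(n);cv2.imwrite(f'pics/{n}0.png',c['pixels'][:,:,::-1]);print(n,{k:(v.tolist() if hasattr(v,'tolist') else v) for k,v in c.items() if k!='pixels'})
E
```

```text
pics
0.0 [0.240469   0.49435163 0.2048944 ] [-1.64132911  1.56965076 -2.09409363] 0.09370283019697179 0.0188
side {'fx': 373.2299572863933, 'fy': 373.2299572863933, 'cx': 258.8126179630498, 'cy': 194.09527582615556, 'extrinsics': [[0.718501576118794, -0.6952405040105153, -0.019902931894917878, -0.4786906241115148], [0.3383666619020705, 0.32440013819020447, 0.8833303755987486, -0.25891007156417356], [-0.6076705416819703, -0.6414087557286544, 0.4683282191439675, -0.5075917744126941], [0.0, 0.0, 0.0, 1.0]]}
top {'fx': 404.53440857977586, 'fy': 404.53440857977586, 'cx': 251.49200853285575, 'cy': 192.20696085087732, 'extrinsics': [[0.014906113517310294, -0.9994895160140058, -0.02825801050848571, -0.06430272336752044], [0.9934431705365697, 0.011600317807422053, 0.11373697525877377, -0.6055700929357051], [-0.11335111245178482, -0.029768103816928536, 0.9931089493610898, -0.845362261912094], [0.0, 0.0, 0.0, 1.0]]}
```

View pics/side0.png

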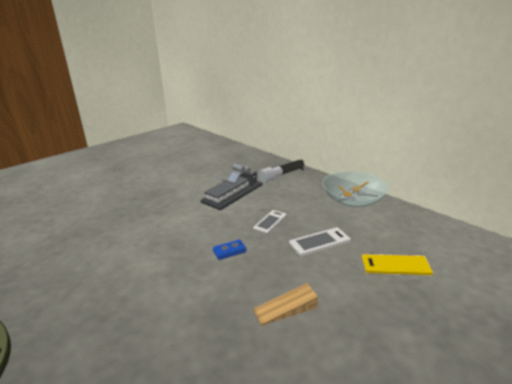

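View pics/top0.png

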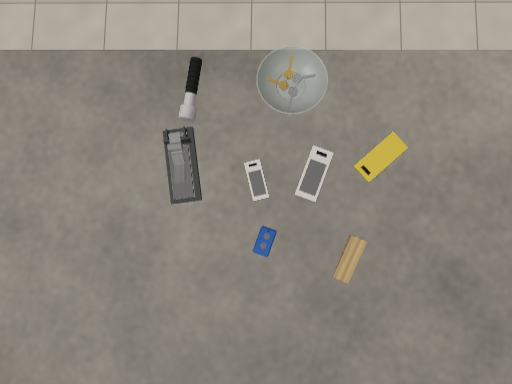

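The top view shows the large white pass at about (314,174), the small white look-alike at (257,180) and the yellow one at (381,157). The holder is at (182,165), with its hinge at the image top and its open end at the bottom (182,203). I'll enlarge these.

```bash
cat > h.py <<'E'
import numpy as np,cv2
from station import get_obs,camera
def ray(c,u,v):
    E=np.array(c['extrinsics']);R=E[:3,:3];t=E[:3,3]
    d=R.T@np.array([(u-c['cx'])/c['fx'],-(v-c['cy'])/c['fy'],-1.]);return -R.T@t,d
def at(c,u,v,z):
    o,d=ray(c,u,v);return o+d*(z-o[2])/d[2]
def proj(c,P):
    E=np.array(c['extrinsics']);p=E[:3,:3]@np.array(P)+E[:3,3]
    return np.array([c['cx']+c['fx']*p[0]/-p[2],c['cy']-c['fy']*p[1]/-p[2]])
def crop(c,u0,v0,w,h,s,f):
    im=c['pixels'][v0:v0+h,u0:u0+w,::-1];cv2.imwrite(f,cv2.resize(im,None,fx=s,fy=s,interpolation=cv2.INTER_CUBIC))
E
python3 - <<'E'
from h import *
c=camera('top');crop(c,140,110,80,100,6,'pics/th.png')
im=c['pixels'].astype(int)
m=((im.min(2)>140)).astype(np.uint8);m[:, :285]=0;m[:,345:]=0;m[:135]=0;m[215:]=0
cs,_=cv2.findContours(m,cv2.RETR_EXTERNAL,cv2.CHAIN_APPROX_NONE);k=max(cs,key=cv2.contourArea)
r=cv2.minAreaRect(k);print(r)
b=cv2.boxPoints(r);P=np.array([at(c,*p,0.008) for p in b]);print(P, P.mean(0),[np.linalg.norm(P[i]-P[i-1]) for i in range(4)])
for i in range(4):
    d=P[i]-P[i-1]; print(np.degrees(np.arctan2(d[1],d[0])))
c=camera('side');crop(c,190,150,130,70,6,'pics/sh.png')
E
```

```text
((313.7602844238281, 172.9726104736328), (22.47189712524414, 53.25371551513672), 20.556045532226562)
[[ 0.60647255 -0.15007003  0.008     ]
 [ 0.72023169 -0.19183397  0.008     ]
 [ 0.70250799 -0.23893553  0.008     ]
 [ 0.58939357 -0.19672692  0.008     ]] [ 0.65465145 -0.19439161  0.008     ] [np.float64(0.04968457673618397), np.float64(0.1211832118849608), np.float64(0.050325799895090444), np.float64(0.1207329194861466)]
69.89460901421961
-20.159502601510905
-110.620670975027
159.53695615908887
```

View pics/th.png

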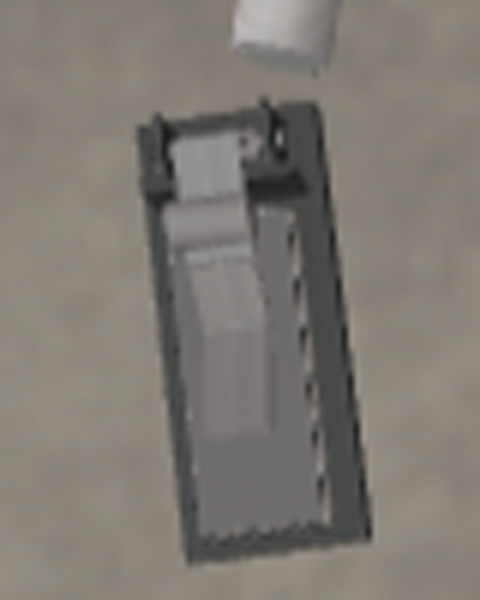

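View pics/sh.png

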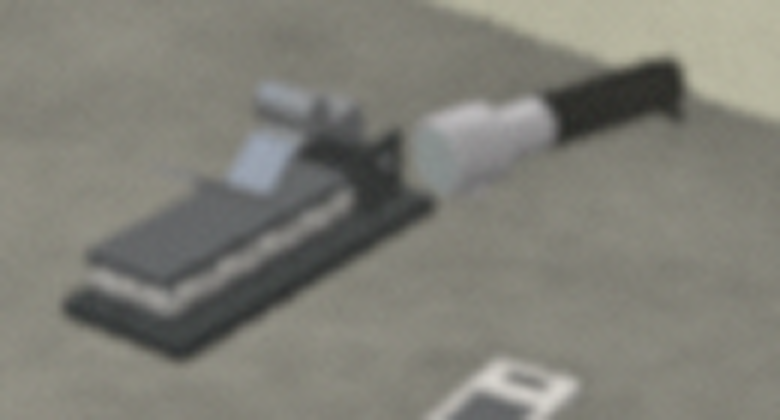

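```bash
cat > fit.py <<'E'
from h import *
from scipy.optimize import least_squares
def pose(obs):
    def f(p,full=False):
        x,y,a=p;r=[]
        for c,uv,P in obs:
            ca,sa=np.cos(a),np.sin(a)
            W=[x+ca*P[0]-sa*P[1],y+sa*P[0]+ca*P[1],P[2]]
            r.append(proj(c,W)-uv)
        return np.ravel(r)
    s=least_squares(f,[.65,.1,0],loss='soft_l1');return s.x,f(s.x).reshape(-1,2)
E
python3 - <<'E'
from fit import *
T=camera('top');S=camera('side')
t=lambda x,y:np.array([140+(x+.5)/6-.5,110+(y+.5)/6-.5])
s=lambda x,y:np.array([190+(x+.5)/6-.5,150+(y+.5)/6-.5])
o1=[(T,t(190,563),(-.065,.035,.01)),(T,t(372,540),(-.065,-.035,.01)),(T,t(318,100),(.105,-.035,.01)),(T,t(138,128),(.105,.035,.01)),
(T,t(200,535),(-.059,.023,.034)),(T,t(328,522),(-.059,-.023,.034)),(T,t(292,207),(.059,-.023,.034))]
o2=[(S,s(68,298),(-.065,.035,.01)),(S,s(183,350),(-.065,-.035,.01)),(S,s(432,205),(.105,-.035,.01)),
(S,s(88,258),(-.059,.023,.034)),(S,s(170,283),(-.059,-.023,.034)),(S,s(352,190),(.059,-.023,.034))]
for o in(o1,o2,o1+o2):
    p,r=pose(o);print(p,np.degrees(p[2]));print(np.round(r,1).tolist())
# pass check with side camera
c=np.array([.6547,-.1944,.008]);a=np.radians(-20.3);e=np.array([np.cos(a),np.sin(a),0]);n=np.array([-e[1],e[0],0])
for q in[(1,1),(1,-1),(-1,-1),(-1,1)]: print(np.round(proj(S,c+.06*q[0]*e+.025*q[1]*n),1))
crop(S,270,210,110,70,7,'pics/sp.png')
print(at(T,*t(222,437),.062))
E
```

```text
[0.65038791 0.09983171 0.14894628] 8.533993175840935
[[-0.5, 0.4], [0.1, -0.1], [0.2, -0.1], [-0.1, -0.6], [0.5, 0.6], [-0.0, -0.1], [-0.2, -0.1]]
[0.64754741 0.09623327 0.15332465] 8.784855172123324
[[-1.3, 1.0], [0.4, 0.4], [1.2, -1.1], [-0.3, -0.5], [-0.2, 0.4], [0.2, -1.7]]
[0.65010625 0.09947798 0.15114488] 8.65996343669273
[[-0.3, 0.5], [0.3, 0.0], [0.3, -0.0], [0.0, -0.4], [0.7, 0.8], [0.2, 0.0], [-0.2, -0.0], [-1.2, 0.2], [0.3, -0.4], [1.1, -1.8], [-0.3, -1.3], [-0.2, -0.4], [0.1, -2.3]]
[337.1 226.3]
[350.8 238.1]
[300.3 253. ]
[288.5 239.8]
[0.6221633  0.10202903 0.062     ]
```

View pics/sp.png

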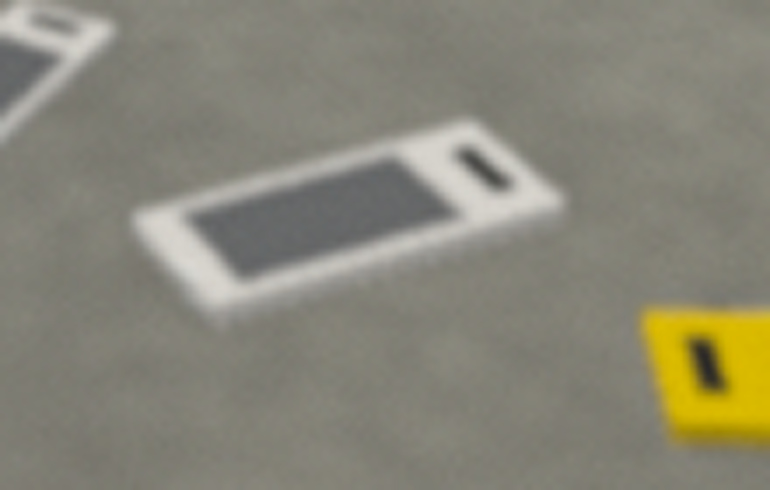

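The side picture's pass corners agree with the top fit to about 1 px, the same offset the holder shows. The pass is at (0.655,-0.194) with yaw -20.3°. The holder is at (0.650,0.0995) with yaw 8.6°. I'll grip across the width, 30 mm behind the pass centre on the robot side.

```bash
cat > mv.py <<'E'
from h import *
from scipy.spatial.transform import Rotation as Ro
def goal(x,y,z,yaw):  # yaw deg of pass x axis; tool x down, tool y = +-width
    o=get_obs();R=Ro.from_euler('xyz',o['eef_rot']).as_matrix()
    best=None
    for s in(1,-1):
        a=np.radians(yaw);Y=s*np.array([-np.sin(a),np.cos(a),0]);X=np.array([0,0,-1.])
        G=np.c_[X,Y,np.cross(X,Y)]
        rv=Ro.from_matrix(R.T@G).as_rotvec(degrees=True)
        d=R.T@(np.array([x,y,z])-o['ee_pos'])
        print('t',round(o['time_s'],2),'s',s,'shift tool mm',np.round(d*1000,1),'rotvec',np.round(rv,2))
    print('pos',np.round(o['ee_pos'],4),'q',np.round(o['qpos'],3),'F',np.round(o['force'],2),'w',round(o['grip_width'],4))
    print('R',np.round(R,3).tolist())
E
python3 - <<'E'
from mv import *
a=np.radians(-20.3);x=.6547-.03*np.cos(a);y=-.1944-.03*np.sin(a);print(x,y)
goal(x,y,.12,-20.3)
E
```

```text
0.626563331961643 -0.18399193045280232
t 0.3 s 1 shift tool mm [  85.4 -441.3  643.9] rotvec [-5.64 -0.    0.02]
t 0.3 s -1 shift tool mm [  85.4 -441.3  643.9] rotvec [1.7436e+02 3.0000e-02 0.0000e+00]
pos [0.2406 0.4945 0.2053] q [ 1.051  0.3    1.521  0.     1.321 -0.067] F [-0.03  1.02 -0.15] w 0.0938
R [[-0.0, 0.437, 0.899], [-0.0, 0.899, -0.437], [-1.0, -0.0, -0.0]]
```

Request:
step_arm:
  motion:
    - [[0,-0.015,0.022,0,0,0],[0,-0.03,0.045,0,0,0],[0.003,-0.035,0.05,0,0,0],[0.003,-0.035,0.05,0,0,0],[0.003,-0.035,0.05,0,0,0],[0.003,-0.035,0.05,0,0,0],[0.003,-0.035,0.05,0,0,0],[0.003,-0.035,0.05,0,0,0],[0.003,-0.035,0.05,0,0,0],[0.003,-0.035,0.05,0,0,0],[0.003,-0.035,0.05,0,0,0],[0.003,-0.035,0.05,0,0,0]]
  fingers: 0.094

```text
time_s: 1.8
ee_pos: [0.5784, -0.1106, 0.1754]
eef_rot: [0.724, 1.571, 0.271]
force: [0.4, 0.9, 0.2]
grip_width: 0.0943
```

Request:
step_arm:
  motion:
    - [[0.01,-0.025,0.045,0,0,0],[0.01,-0.015,0.02,0,0,0],[0.01,-0.006,0.012,0,0,0],[0,0,0,-5.6,0,0],[0,0,0,0,0,0],[0,0,0,0,0,0]]

```text
time_s: 2.55
ee_pos: [0.6268, -0.1832, 0.1457]
eef_rot: [0.092, 1.57, -0.264]
force: [-0.2, -0.4, -0.1]
grip_width: 0.094
```

```bash
python3 - <<'E'
from mv import *
goal(.6266,-.184,.002,-20.3)
c=camera('top');crop(c,230,110,160,120,5,'pics/t1.png')
E
```

```text
t 2.55 s 1 shift tool mm [143.7  -0.8   0. ] rotvec [-0.12  0.02 -0.  ]
t 2.55 s -1 shift tool mm [143.7  -0.8   0. ] rotvec [ 1.7988e+02 -0.0000e+00 -3.0000e-02]
pos [ 0.6268 -0.1832  0.1457] q [-0.34   0.579  1.265  0.     1.298 -1.555] F [-0.18 -0.4  -0.14] w 0.094
R [[0.0, 0.349, 0.937], [-0.0, 0.937, -0.349], [-1.0, 0.0, 0.0]]
```

View pics/t1.png

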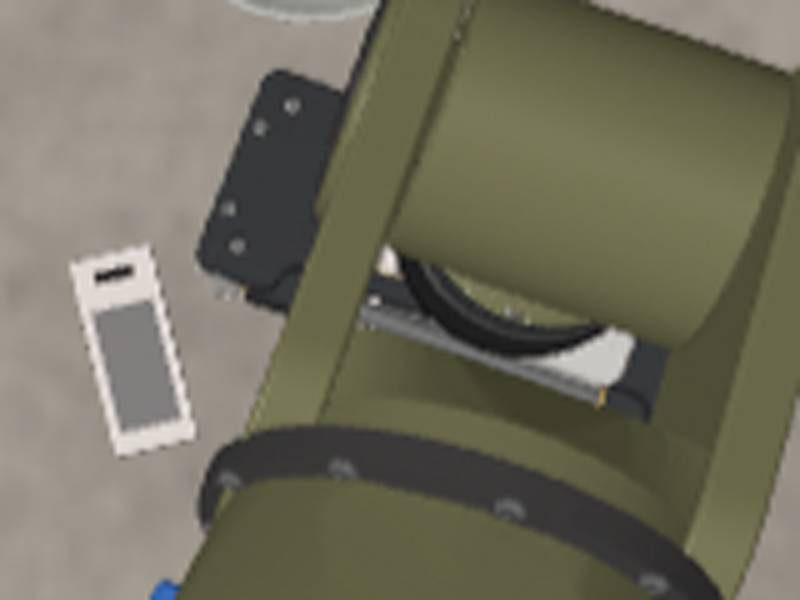

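The top view at (480,350) in the crop shows the gripper square over the near end of the pass, with only its slot visible. I'm descending with the jaws at 70 mm to clear the neighbours.

Request:
step_arm:
  motion:
    - [[0.02,-0.001,0,0,0,0],[0.03,0,0,0,0,0],[0.03,0,0,0,0,0],[0.025,0,0,0,0,0],[0.015,0,0,0,0,0],[0.01,0,0,0,0,0],[0.005,0,0,0,0,0],[0.004,0,0,0,0,0],[0,0,0,0,0,0],[0,0,0,0,0,0],[0,0,0,0,0,0]]
  fingers: 0.07

```text
time_s: 3.98
ee_pos: [0.6266, -0.1847, 0.0068]
eef_rot: [-0.043, 1.57, -0.399]
force: [0.4, 0.5, -0.2]
grip_width: 0.0705
```

Request:
step_arm:
  motion:
    - [[0.003,0,0,0,0,0],[0.002,0,0,0,0,0],[0,0,0,0,0,0]]

```text
time_s: 4.35
ee_pos: [0.6263, -0.1846, 0.0012]
eef_rot: [-3.129, 1.57, 2.799]
force: [0.1, 0.3, -0.6]
grip_width: 0.0701
```

```bash
python3 - <<'E'
from mv import *
goal(.6266,-.184,.0015,-20.3)
c=camera('side');crop(c,240,180,150,110,5,'pics/s2.png')
E
```

```text
t 4.35 s 1 shift tool mm [-0.3  0.7  0.1] rotvec [-0.05 -0.03  0.  ]
t 4.35 s -1 shift tool mm [-0.3  0.7  0.1] rotvec [1.7995e+02 0.0000e+00 4.0000e-02]
pos [ 0.6263 -0.1846  0.0012] q [-0.343  0.743  1.359  0.     1.04  -1.558] F [ 0.12  0.33 -0.6 ] w 0.0701
R [[-0.0, 0.348, 0.938], [0.0, 0.938, -0.348], [-1.0, -0.0, -0.0]]
```

View pics/s2.png

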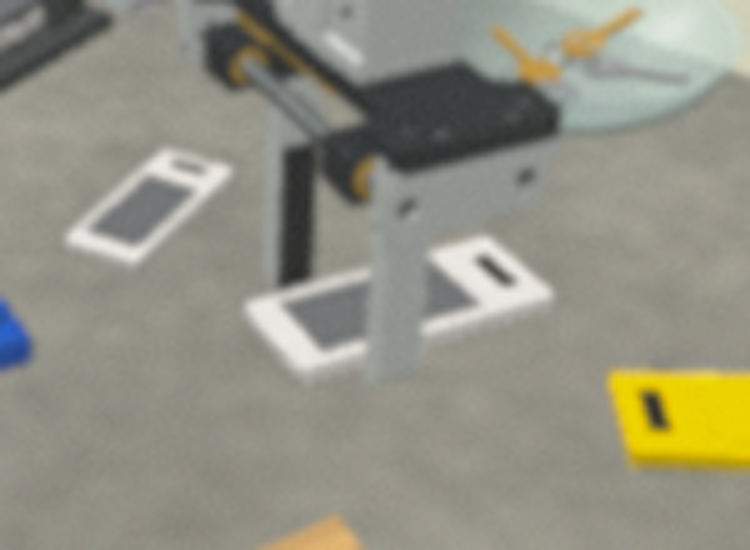

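The jaws straddle the pass, at about (295,270) and (395,370) in the crop, and the pads reach the tips. Closing and lifting.

Request:
step_arm:
  motion:
    - [[0,0,0,0,0,0],[0,0,0,0,0,0],[0,0,0,0,0,0],[0,0,0,0,0,0],[0,0,0,0,0,0],[0,0,0,0,0,0]]
  fingers: 0.03
  squeeze: 30

```text
time_s: 5.15
ee_pos: [0.6265, -0.1847, 0.0015]
eef_rot: [-0.181, 1.571, -0.536]
force: [0.7, -0.1, 1.3]
grip_width: 0.0497
```

Request:
step_arm:
  motion:
    - [[-0.01,0,0,0,0,0],[-0.02,0,0,0,0,0],[-0.03,0,0,0,0,0],[-0.03,0,0,0,0,0],[-0.02,0,0,0,0,0],[-0.01,0,0,0,0,0],[0,0,0,0,0,0]]

```text
time_s: 6.02
ee_pos: [0.6265, -0.1847, 0.1217]
eef_rot: [-0.054, 1.57, -0.409]
force: [0.4, 0.1, -0.7]
grip_width: 0.0495
```

```bash
python3 - <<'E'
from mv import *
# pre-insertion: pass front at holder x=-45 => pass centre -105, grasp -135
a=np.radians(8.6);g=lambda s:(.6502+s*np.cos(a),.0995+s*np.sin(a))
x,y=g(-.145);print(x,y);goal(x,y,.12,8.6)
c=camera('side');crop(c,240,130,150,110,5,'pics/s3.png')
E
```

```text
0.5068303247481842 0.07781737520066212
t 6.03 s 1 shift tool mm [   1.6  204.5 -203.5] rotvec [-2.894e+01  3.000e-02  1.000e-02]
t 6.03 s -1 shift tool mm [   1.6  204.5 -203.5] rotvec [ 1.5106e+02  1.0000e-02 -4.0000e-02]
pos [ 0.6265 -0.1847  0.1217] q [-0.343  0.601  1.288 -0.     1.252 -1.558] F [ 0.36  0.15 -0.65] w 0.0495
R [[0.0, 0.348, 0.938], [-0.0, 0.938, -0.348], [-1.0, -0.0, 0.0]]
```

View pics/s3.png

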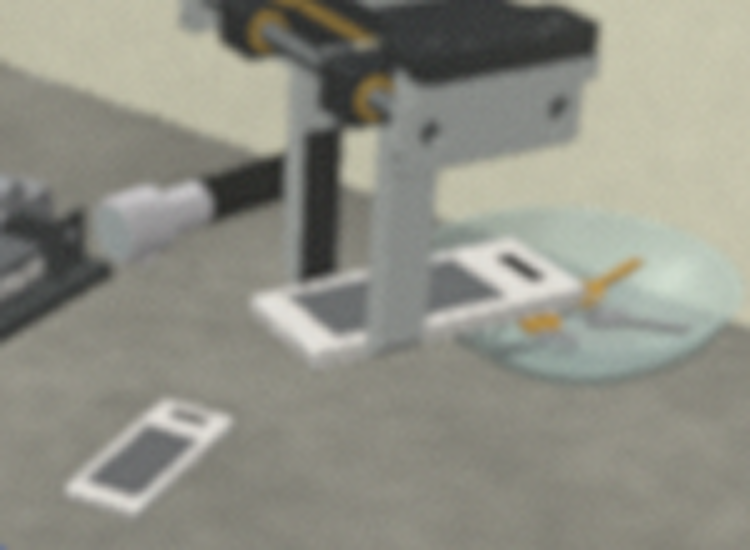

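The pass is held and looks level in the crop, with ends at about (255,300) and (585,285). Carrying it to the pre-insertion point.

Request:
step_arm:
  motion:
    - [[0,0.012,-0.012,0,0,0],[0,0.025,-0.025,0,0,0],[0,0.03,-0.03,0,0,0],[0,0.03,-0.03,0,0,0],[0,0.03,-0.03,0,0,0],[0,0.03,-0.03,0,0,0],[0,0.025,-0.025,0,0,0],[0,0.015,-0.015,0,0,0],[0,0.0075,-0.0065,0,0,0],[0,0,0,0,0,0]]

```text
time_s: 7.32
ee_pos: [0.5066, 0.0779, 0.121]
eef_rot: [-2.615, 1.57, -2.969]
force: [0.5, -0.4, -0.1]
grip_width: 0.0496
```

Request:
step_arm:
  motion:
    - [[0,0,0,-4,0,0],[0,0,0,-8,0,0],[0,0,0,-8,0,0],[0,0,0,-6,0,0],[0,0,0,-2.9,0,0],[0,0,0,0,0,0],[0,0,0,0,0,0]]

```text
time_s: 8.2
ee_pos: [0.5069, 0.0774, 0.1213]
eef_rot: [-3.036, 1.571, -2.888]
force: [-0.9, -0.9, -1.1]
grip_width: 0.0489
```

```bash
python3 - <<'E'
from mv import *
goal(.5068,.0778,.039,8.6)
c=camera('side');crop(c,150,130,150,110,5,'pics/s4.png')
c=camera('top');crop(c,130,100,150,110,5,'pics/t4.png')
E
```

```text
t 8.2 s 1 shift tool mm [82.3  0.4  0. ] rotvec [-0.15 -0.01  0.  ]
t 8.2 s -1 shift tool mm [82.3  0.4  0. ] rotvec [1.7985e+02 0.0000e+00 2.0000e-02]
pos [0.5069 0.0774 0.1213] q [ 0.08   0.306  1.721 -0.     1.115 -1.638] F [-0.87 -0.88 -1.08] w 0.0489
R [[-0.0, -0.147, 0.989], [-0.0, 0.989, 0.147], [-1.0, -0.0, -0.0]]
```

View pics/s4.png

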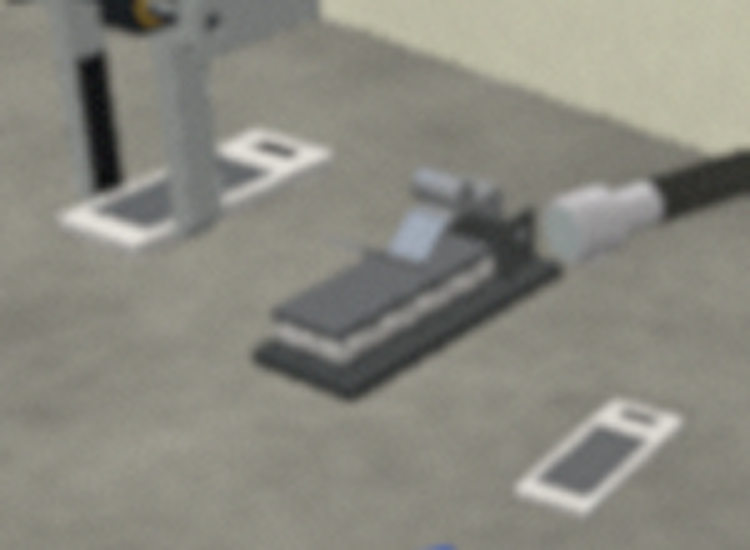

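View pics/t4.png

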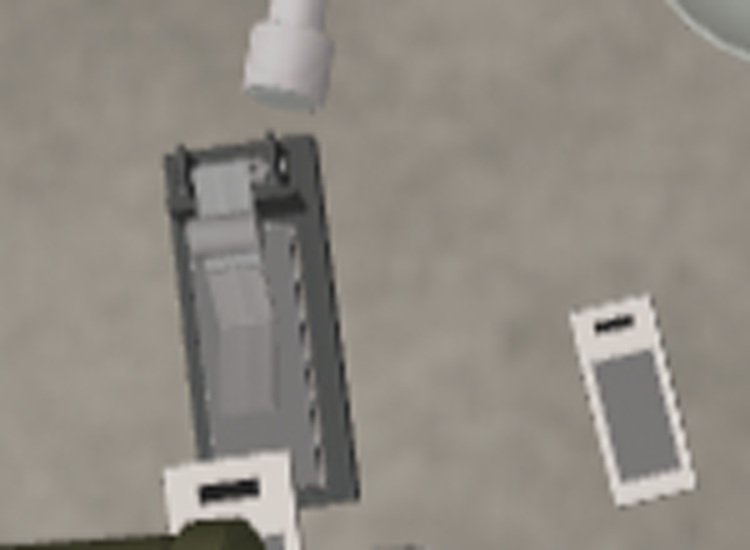

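```bash
python3 - <<'E'
from fit import *
T=camera('top');S=camera('side')
t=lambda x,y:np.array([130+(x+.5)/5-.5,100+(y+.5)/5-.5])
s=lambda x,y:np.array([150+(x+.5)/5-.5,130+(y+.5)/5-.5])
a=np.radians(8.6);R=np.array([[np.cos(a),-np.sin(a)],[np.sin(a),np.cos(a)]])
for q in [(165,468),(290,452)]:
    p=at(T,*t(*q),.1278);print(R.T@(p[:2]-[.6502,.0995]))
c=np.array([.5069,.0774,.1278])
for X in(.09,-.03):
  for Y in(.025,-.025):
    w=np.r_[c[:2]+R@[X,Y],c[2]];print(X,Y,(proj(S,w)-[150,130]+.5)*5-.5)
E
```

```text
[-0.05567476  0.0234064 ]
[-0.056199   -0.02585288]
0.09 0.025 [257.9452557  128.10191869]
0.09 -0.025 [335.57759215 151.42099659]
-0.03 0.025 [ 57.59400056 215.22527486]
-0.03 -0.025 [136.5857689  244.14351313]
```

The pass front measures x=-56 mm in the holder frame, about 1 mm off to -y, and level. Lowering to 2 mm above the pile.

Request:
step_arm:
  motion:
    - [[0.01,0.001,-0.008,0,0,0],[0.02,0,0,0,0,0],[0.025,0,0,0,0,0],[0.015,0,0,0,0,0],[0.008,0,0,0,0,0],[0.005,0,0,0,0,0],[0,0,0,0,0,0],[0,0,0,0,0,0]]

```text
time_s: 9.4
ee_pos: [0.4989, 0.0777, 0.0389]
eef_rot: [-0.042, 1.57, 0.107]
force: [-0.1, 0.3, -1.0]
grip_width: 0.0499
```

```bash
python3 - <<'E'
from mv import *
goal(.5068,.0785,.037,8.6)
c=camera('side');crop(c,150,150,130,90,6,'pics/s5.png')
c=camera('top');crop(c,130,100,120,100,6,'pics/t5.png')
E
```

```text
t 9.4 s 1 shift tool mm [ 1.9 -0.3  7.9] rotvec [-0.04  0.04  0.  ]
t 9.4 s -1 shift tool mm [ 1.9 -0.3  7.9] rotvec [ 1.7996e+02  0.0000e+00 -7.0000e-02]
pos [0.4989 0.0777 0.0389] q [ 0.082  0.411  1.802  0.     0.928 -1.638] F [-0.13  0.28 -1.03] w 0.0499
R [[0.001, -0.149, 0.989], [0.0, 0.989, 0.149], [-1.0, -0.0, 0.001]]
```

View pics/s5.png

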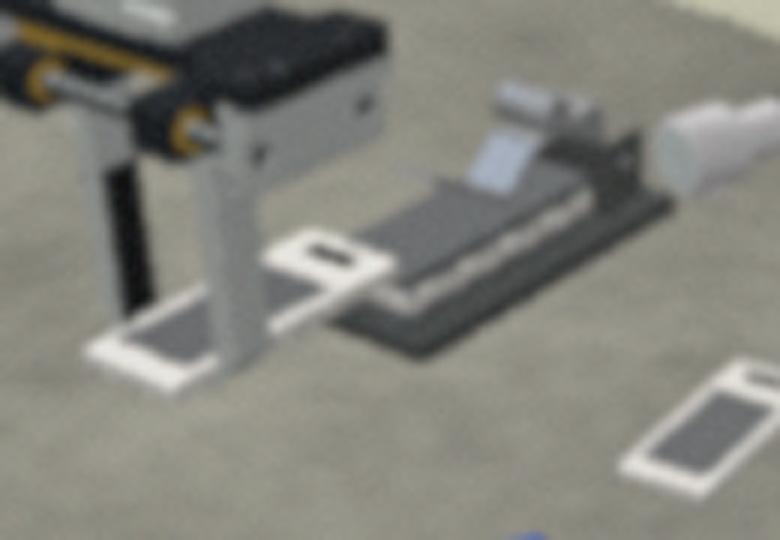

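View pics/t5.png

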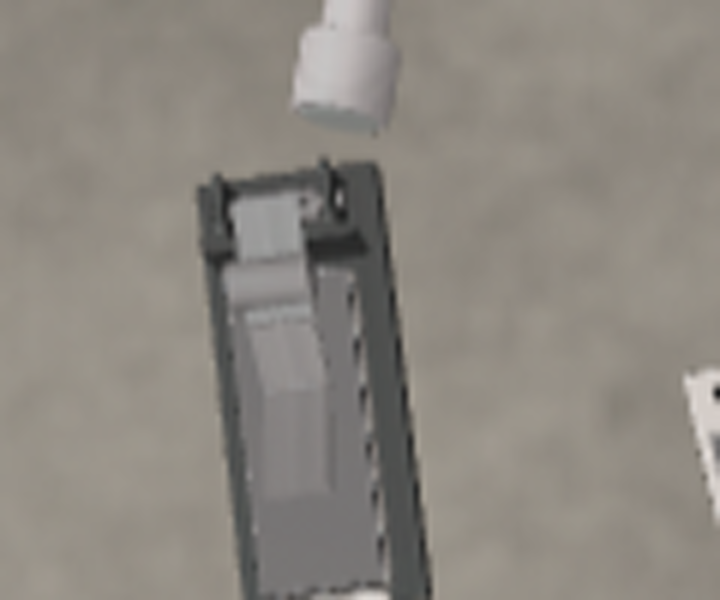

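Request:
step_arm:
  motion:
    - [[0.0015,0,0.005,0,0,0],[0,0,0.01,0,0,0],[0,0,0.01,0,0,0],[0,0,0.01,0,0,0],[0,0,0.01,0,0,0],[0,0,0.01,0,0,0],[0,0,0.005,0,0,0],[0,0,0,0,0,0],[0,0,0,0,0,0]]

```text
time_s: 10.62
ee_pos: [0.5578, 0.0865, 0.0369]
eef_rot: [-3.094, 1.571, -2.945]
force: [-0.7, -0.2, -1.1]
grip_width: 0.0498
```

```bash
python3 - <<'E'
from mv import *
goal(.6502-.034*.98876,.0998-.034*.14954,.037,8.6)
c=camera('side');crop(c,160,130,130,90,6,'pics/s6.png')
c=camera('top');crop(c,130,100,120,100,6,'pics/t6.png')
E
```

```text
t 10.62 s 1 shift tool mm [-0.1 -0.6 59.4] rotvec [-0.04 -0.01  0.  ]
t 10.62 s -1 shift tool mm [-0.1 -0.6 59.4] rotvec [1.7996e+02 0.0000e+00 2.0000e-02]
pos [0.5578 0.0865 0.0369] q [ 0.089  0.525  1.63  -0.     0.987 -1.631] F [-0.68 -0.15 -1.1 ] w 0.0498
R [[-0.0, -0.149, 0.989], [-0.0, 0.989, 0.149], [-1.0, -0.0, -0.0]]
```

View pics/s6.png

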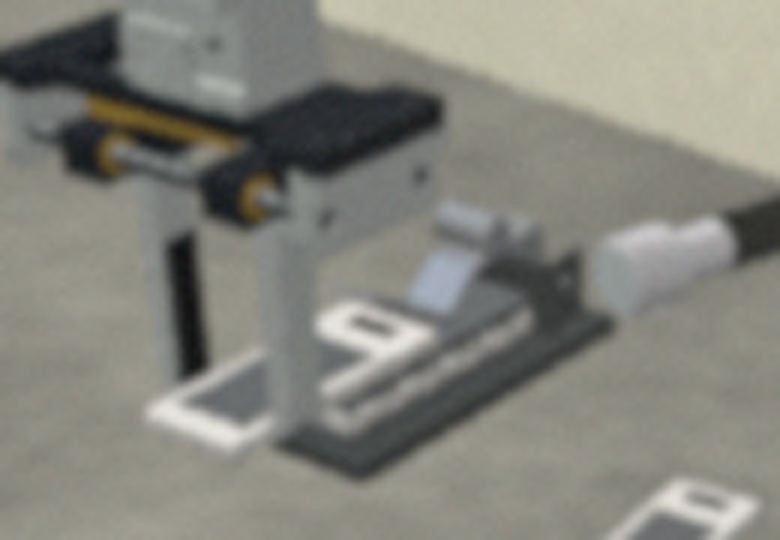

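View pics/t6.png

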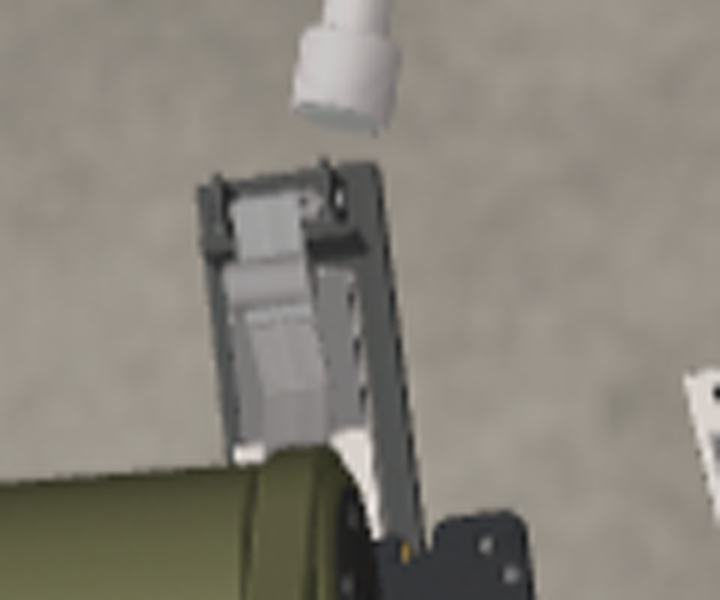

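The pass front is now under the lip in the side view at (385,330), and the top view shows it spanning (235,447) to (368,428) on either side of the arm. Pushing on.

Request:
step_arm:
  motion:
    - [[0.0003,-0.0003,0.004,0,0,0],[0,0,0.006,0,0,0],[0,0,0.006,0,0,0],[0,0,0.006,0,0,0],[0,0,0.006,0,0,0],[0,0,0.004,0,0,0],[0,0,0,0,0,0]]

```text
time_s: 11.6
ee_pos: [0.59, 0.0911, 0.0366]
eef_rot: [-0.06, 1.57, 0.09]
force: [0.8, -0.1, -2.0]
grip_width: 0.0496
```

```bash
python3 - <<'E'
from mv import *
goal(.6502-.034*.98876,.0998-.034*.14954,.037,8.6)
c=camera('side');crop(c,160,130,130,90,6,'pics/s7.png')
E
```

```text
t 11.6 s 1 shift tool mm [-0.4 -0.3 26.8] rotvec [-0.04  0.02  0.  ]
t 11.6 s -1 shift tool mm [-0.4 -0.3 26.8] rotvec [ 1.7996e+02  0.0000e+00 -4.0000e-02]
pos [0.59   0.0911 0.0366] q [ 0.092  0.586  1.531 -0.     1.024 -1.628] F [ 0.8  -0.09 -1.98] w 0.0496
R [[0.0, -0.149, 0.989], [0.0, 0.989, 0.149], [-1.0, -0.0, 0.0]]
```

View pics/s7.png

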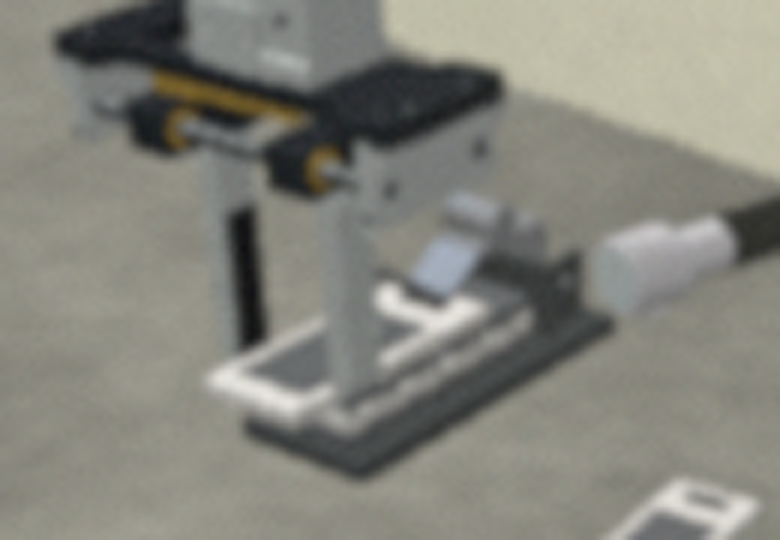

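The arm has lifted (its weight moved up to about (470,205)) and the pass front is beneath it at about (480,310). Contact forces are small, so I'm finishing the slide.

Request:
step_arm:
  motion:
    - [[0,-0.0003,0.004,0,0,0],[0,0,0.006,0,0,0],[0,0,0.006,0,0,0],[0,0,0.006,0,0,0],[0,0,0.004,0,0,0],[0,0,0.002,0,0,0],[0.001,0,0,0,0,0],[0,0,0,0,0,0]]

```text
time_s: 12.65
ee_pos: [0.6175, 0.0949, 0.0357]
eef_rot: [-0.164, 1.571, -0.015]
force: [0.6, -1.0, -0.7]
grip_width: 0.0496
```

```bash
python3 - <<'E'
from mv import *
goal(.6502-.034*.98876,.0998-.034*.14954,.036,8.6)
c=camera('side');crop(c,160,130,130,90,6,'pics/s8.png')
c=camera('top');crop(c,130,100,120,100,6,'pics/t8.png')
E
```

```text
t 12.65 s 1 shift tool mm [-0.3 -0.  -0.9] rotvec [-0.04  0.02  0.  ]
t 12.65 s -1 shift tool mm [-0.3 -0.  -0.9] rotvec [ 1.7996e+02  0.0000e+00 -3.0000e-02]
pos [0.6175 0.0949 0.0357] q [ 0.094  0.641  1.442 -0.     1.058 -1.626] F [ 0.61 -1.01 -0.69] w 0.0496
R [[0.0, -0.149, 0.989], [-0.0, 0.989, 0.149], [-1.0, -0.0, 0.0]]
```

View pics/s8.png

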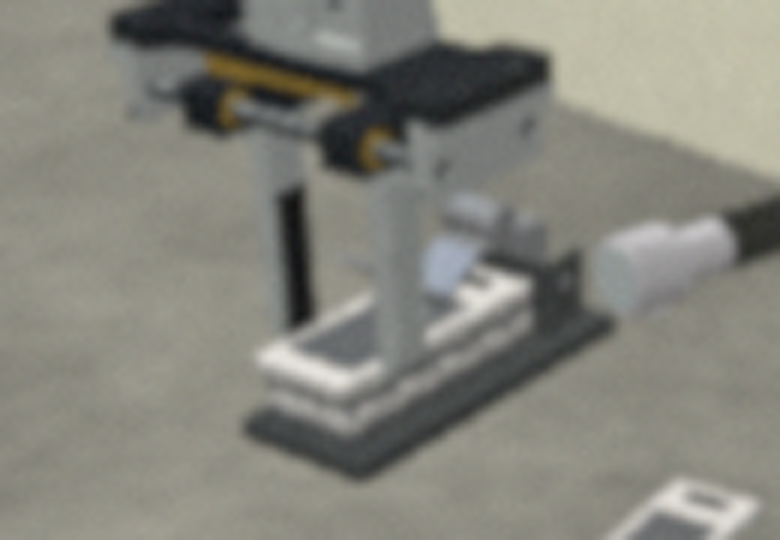

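View pics/t8.png

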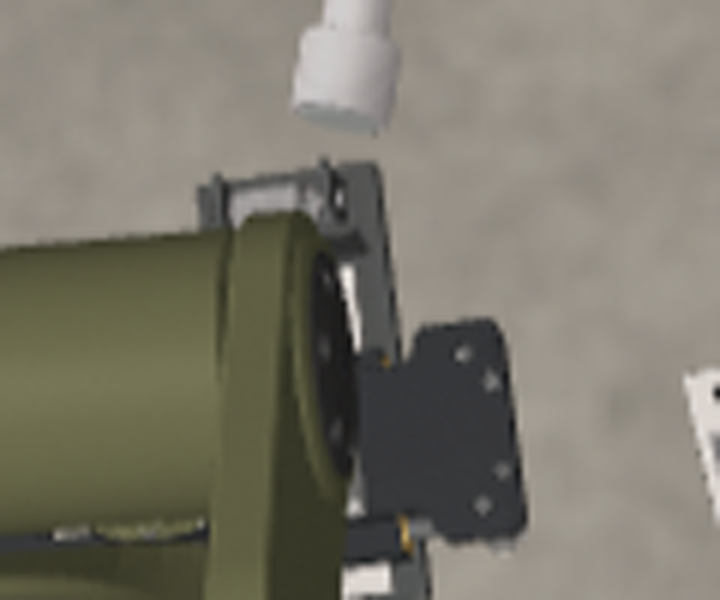

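The pass lies home, its near edge (260,355)-(340,390) just above the pile's. Releasing and retreating.

Request:
step_arm:
  motion:
    - [[0,0,0,0,0,0],[0,0,0,0,0,0],[0,0,0,0,0,0],[0,0,0,0,0,0],[0,0,0,0,0,0]]
  fingers: 0.08

```text
time_s: 13.38
ee_pos: [0.6174, 0.0949, 0.0357]
eef_rot: [-0.467, 1.571, -0.318]
force: [-0.1, -1.0, 0.8]
grip_width: 0.0801
```

Request:
step_arm:
  motion:
    - [[-0.01,0,0,0,0,0],[-0.02,0,0,0,0,0],[-0.03,0,0,0,0,0],[-0.03,0,0,0,0,0],[-0.03,0,0,0,0,0],[-0.02,0,-0.02,0,0,0],[0,0,-0.04,0,0,0],[0,0,-0.05,0,0,0],[0,0,-0.05,0,0,0],[0,0,-0.04,0,0,0],[0,0,-0.02,0,0,0],[0,0,0,0,0,0]]

```text
time_s: 14.88
ee_pos: [0.3997, 0.0621, 0.1772]
eef_rot: [-0.084, 1.568, 0.065]
force: [0.1, -0.5, -0.2]
grip_width: 0.08
```

```bash
python3 - <<'E'
from mv import *
o=get_obs();print(o['time_s'],o['ee_pos'])
c=camera('side');crop(c,190,140,90,70,8,'pics/s9.png')
c=camera('top');crop(c,130,100,120,100,6,'pics/t9.png')
E
```

```text
14.875 [0.39967257 0.0621236  0.17720453]
```

View pics/s9.png

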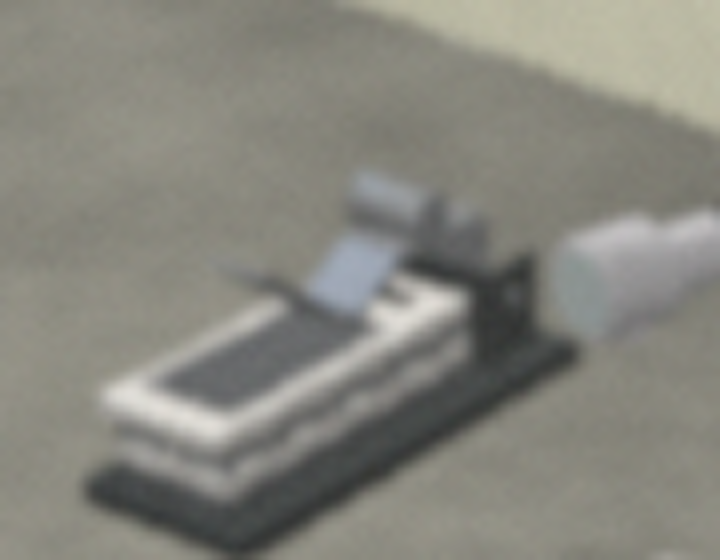

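View pics/t9.png

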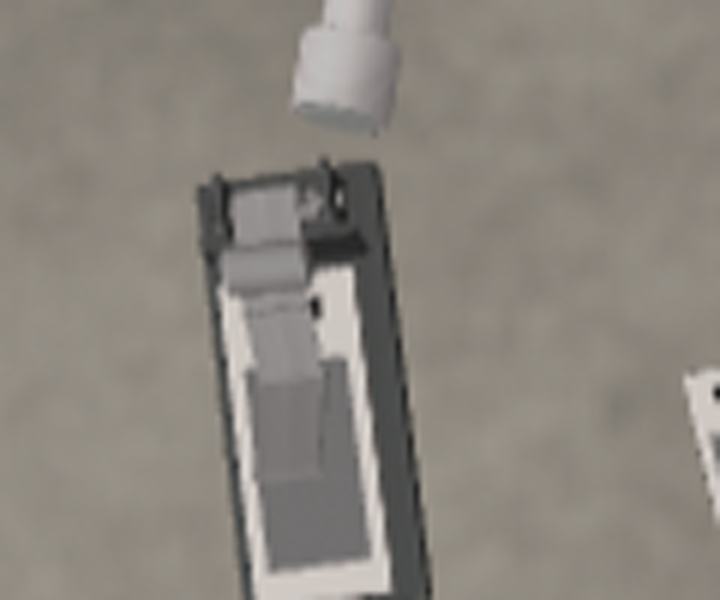

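```bash
python3 - <<'E'
from fit import *
T=camera('top')
a=np.radians(8.6);R=np.array([[np.cos(a),-np.sin(a)],[np.sin(a),np.cos(a)]])
for q in [(390,592),(355,268)]:
    u=130+(q[0]+.5)/6-.5;v=100+(q[1]+.5)/6-.5
    print((R.T@(at(T,u,v,.042)[:2]-[.6502,.0995])*1000).round(1))
from station import ticket
print(ticket.hand_in())
E
```

```text
[-63.7 -24.1]
[ 56.2 -25.6]
the job is handed in; nothing more can be done
None
```

The large white pass is in the holder, flat on the pile and under the weighted arm. I let go of it, moved the gripper well clear and handed the job in at about 15 s. No verdict was reported.

- **Position:** two corners of the pass in the top picture, taken after letting go, put its ends at x = -64 and +56 mm in the holder's frame. Its centre is therefore about 4 mm short of the pile's centre, with the near side edge at y about -25 mm. That puts it about central sideways, and square to within about 1°.
- **Flat and held down:** in the side picture the pass lies flat and level on the pile with the arm resting on it. I did not measure the arm's angle or the height of the pass as numbers.
- **Forces:** the readings I took, at the end of each move, stayed within about 2 N, and the slide in went smoothly.
- **Disagreement:** the two cameras placed the holder about 4 to 5 mm apart. I worked from a fit dominated by the top camera, and used that camera for the final check.

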